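# Set the splint-sizing gauge at the pharmacy counter

### The job

A pill bottle is standing on the splint-sizing gauge, in the way of its telescoping arm: first move the bottle into the shallow metal tray and leave it standing there, never letting it fall over. Then pinch the arm's upright grip so that its lock button is squeezed in, draw the arm out until its pointer lines up with the blade of the small black rider on the scale, and finish while still holding it there with the button squeezed, because a spring pulls the arm back as soon as it is let go. Leave the calculator, the carton and the cream jar where they are.

Things in the scene. Friction and masses are not known exactly. Their poses are not given: they have to be found in the camera images.
- gauge: Gauge fixed on the counter: plywood deck x -140..205, y -64..64 mm, 12 mm thick; on its rear half an aluminium tube (36 mm wide, up to z 42 mm, x -139..-5) from which a steel arm slides. Origin on the counter under the deck; +x the way the arm comes out, +y the scale's side (10 mm ticks along y = 55), -y the lock button's side. A steel catch post, 58 mm high, stands at x = 0, y = -36..-26 mm.
- slide_arm (a joint): How far the telescoping arm is drawn out along gauge +x, m: 0 in (at the start, locked), at most 0.14. A spring pulls it in with 3 N at 0, 4.4 N at 0.14; friction 0.4 N. The arm ends in a black head (36 mm wide, x 21..59 mm when in, up to z 46 mm) and before it a stop plate 80 mm wide, up to z 36 mm, front face at gauge x = 65 mm when in.
- grip_mid (a point): Point to pinch in the black upright grip on the arm's head: block 30 mm along gauge x, y -12..14 mm, z 46..82 mm, steel lock button on its -y side. The point lies 65 mm above the counter, at gauge x = 40, y = 0 mm when the arm is in; axes as the gauge. Pinch across gauge y, one finger on the plain face (y = +14), one on the button (y = -22, pressed -16 mm): 36 mm wide, 30 pressed. Both sides are free.
- lock_button (a joint): How far the lock button is pressed in, m: 0 out, 0.006 fully in. Steel plate, 24 mm along x and 26 mm high, on the grip's -y side; moves towards +y and springs back; 3 N to start, 6 N fully in. Its tongue hooks behind the catch post only while the arm is in; pressed over 0.004 it is free. Elsewhere nothing locks: only the hand holds the arm against the spring.
- pointer (a point): Tip of the steel pointer at the scale end of the stop plate, part of the arm: at x = 63, y = 46, z = 18 mm in the gauge's axes when the arm is in; it moves along gauge x with the arm.
- rider: Small fixed black plastic rider on the scale beside the pointer's path, 14 x 17 mm, 10 mm high, with an upright blade (3 mm thick, top 22 mm above the deck) at its middle. Origin at the middle of its underside on the deck, same axes as the gauge. It stands at 65 to 120 mm of arm travel: the arm is right when the pointer has the same gauge x as the rider.
- pill_bottle: Loose small amber pill bottle with a cap, 44 mm across, 85 mm tall, 60 to 130 g, standing on the deck in front of the stop plate. Origin at the centre of its underside, z along its axis.
- tray: Shallow open aluminium tray, fixed on the counter to the left or to the right of the gauge: 130 x 140 mm outside, 22 mm high, walls 4 mm, floor 4 mm thick. Origin under its centre on the counter.
- calculator: Grey desk calculator 150 x 110 x 18 mm lying on the counter on the other side of the gauge; leave alone. Origin under its centre.
- carton: Paper medicine carton lying flat, 70 x 125 x 45 mm, beyond the gauge; leave alone. Origin under its centre.
- cream_jar: White round cream jar, 64 mm across, 55 mm tall, beyond the gauge; leave alone. Origin under its centre.

How it is judged (in metres and radians):
On the way, in this order (a step that is already met when the one before it is completed fails the run):
1. the bottle stands upright in the tray, let go, the arm still in (x of pill_bottle in the frame of tray between -0.05 and 0.05 m and y of pill_bottle in the frame of tray between -0.05 and 0.05 m and z of pill_bottle in the frame of tray below 0.012 m and angle between pill_bottle's own z axis and vertical below 0.15 rad and linear speed of pill_bottle below 0.03 m/s and contact force between the fingers and pill_bottle below 0.1 N and value of joint slide_arm below 0.01 m), for 0.2 s.
2. the lock button is pressed in with the arm still in (value of joint lock_button above 0.004 m and value of joint slide_arm below 0.03 m and contact force between the fingers and slide_arm above 2 N), for 0.04 s.
At the end, for the whole second after the job is handed in: The arm's pointer is within 5 mm of the rider along the scale and still, the fingers hold the grip (over 3 N) with the lock button pressed in (over 4 mm), and the bottle stands upright (within 0.15 rad) on the tray's floor, let go and at rest (x of pill_bottle in the frame of tray between -0.05 and 0.05 m and y of pill_bottle in the frame of tray between -0.05 and 0.05 m and z of pill_bottle in the frame of tray below 0.012 m and angle between pill_bottle's own z axis and vertical below 0.15 rad and linear speed of pill_bottle below 0.03 m/s and contact force between the fingers and pill_bottle below 0.1 N and x of pointer in the frame of rider between -0.005 and 0.005 m and velocity of joint slide_arm between -0.01 and 0.01 m/s and value of joint lock_button above 0.004 m and contact force between the fingers and slide_arm above 3 N); the arm keeps its last pose, push and grip.
It fails at once if the bottle falls over (angle between pill_bottle's own z axis and vertical above 0.9 rad).
It fails at once if the calculator is displaced by more than 25 mm (distance of calculator from where it was at the start of the episode above 0.025 m).
It fails at once if the carton is displaced by more than 25 mm (distance of carton from where it was at the start of the episode above 0.025 m).
It fails at once if the cream jar is displaced by more than 25 mm (distance of cream_jar from where it was at the start of the episode above 0.025 m).
It also fails if it takes over 48 s, if anything falls off the work surface, if the arm or the gripper's body presses on something with over 40 N, if the wrist force passes 120 N, or if a joint passes its speed limit or range.

### The arm

A 6-joint arm with a two-finger parallel gripper is mounted at the origin on the work surface. World frame = base frame: x ahead of the robot, y to its left, z up, the work surface at z = 0. Lengths are in m, angles in degrees, forces in N, time in s.
With the tool pointing down it reaches from about 0.35 to 0.925 m from the base axis. Payload 6.4 kg.
Tool frame: the origin (TCP) lies on the centre line of the jaws, within the pads' length; the fingertips stand r.finger_overhang ahead of it and the grasp point (between the pads) lies 6 mm ahead of it (r.finger_overhang is the distance from the TCP to the fingertips, in m); z points along the fingers, y is the line along which they close (so a half turn about z gives the same grasp; the last joint's range is limited). The gripper opens to 94 mm and grips with 3 to 60 N. Pads are 16 mm wide; open, the fingers measure 119 mm over their backs; the gripper's body (75 mm by 177 mm) begins 78 mm behind the grasp point.
Start: joints at [-79.303, 14.043, 89.255, -0, 76.702, -9.975], TCP at [0.229, -0.608, 0.2] pointing down, gripper open.
Joint ranges: [-179.41, 179.41], [-58.25, 129.5], [7.25, 145.43], [-54.29, 234.29], [11.92, 165.04], [-157.13, 157.13]. Speed limits (degrees/s): [147.25, 147.25, 180, 180, 180, 180].

### API

Orientations are given as a 3x3 rotation matrix whose columns are the frame's x, y, z axes.
In Python, from bench import observe, eyes, ticket, nets, r gives the robot as it stands. The module is installed in compiled form; this text tells all that it offers.
- The arm moves only by the tool move_arm, never from a script. Its arguments are lists of equal length, an entry for each row: "jaw": the finger opening in m, from 0 to 0.094; "xyz": the shift along the tool's x, y, z in m, a list of three; "roll": the turn about the tool's z in degrees. In form: {"jaw": [jaw, ...], "xyz": [[x, y, z], ...], "roll": [roll, ...]}. A call has 1 to 20 rows; each row is the pose to reach, as a shift and turn from the pose commanded when the call began, along the tool's axes at that moment; what a row does not reach only later rows make up. A row lasts 1/8 s, in which the tool goes at most 62.5 mm and 10.7 degrees, less where a joint would pass 70% of its speed; a pose out of reach is approached as far as the arm can. A call with a gripper value outside its range is refused whole. The fingers move at their own pace and stop on an object; the grip force is fixed at half the most. Time passes only in rows, so rows that repeat a pose let the fingers close. It gives the time, the measured TCP pose, the force, the opening and the grip force at its end, in the units of the state.
- observe(): the state, without advancing time (a new reading comes with each control period).
- eyes.camera(name): name is "side" or "top" or "wrist"; returns a dict with "frame" (420x560x3 uint8, red, green, blue), "z_map" (420x560 float32, m along the optical axis (not along the pixel's ray), 0 where there is no reading), "K" (3x3 intrinsics, pixels), "R" (3x3) and "t" (3): a world point X has camera coordinates R X + t. Camera axes: x right, y down, z forward; pixel columns grow to the right and rows downward; lengths in m; the calibration is good to about 2 mm. A picture is of the moment at which its call begins.
- ticket.job_done(): hands the job in; it is judged then, once.
Trained networks look in the newest picture that a camera, given by its name, has taken for a name from the list of things; names that differ only in an ending like _2 or _b are one class to them, and where a whole thing is asked for, a point or a joint stands for the part that bears it (a point fixed in the world has none). Each returns a list of dicts, best first, with "confidence" (0 to 1); they miss things now and then, are a little off and sometimes report something else, mostly with a low value. They report only what shows in the picture. A call takes as long as a camera call.
- nets.recognise(camera, target): "extent" ([left, top, width, height] in pixels, round what is visible of it).
- nets.regions_of(camera, target): "mask" (420x560 bool, what is visible of it) and "extent" ([left, top, width, height] in pixels, round what is visible of it).
The state is a dict: "time": time; "joint_pos": joint angles; "joint_vel": joint speeds; "tau": joint torques, N m; "eef_pos": TCP position; "tcp_rot": TCP orientation; "ft_force": force on the tool from outside, world axes, zero at the start; "ft_torque": the same for the moment, N m; "width": finger opening in m; "gripper_force": force on a finger pad.
Only numpy, scipy, OpenCV 4.12 (cv2) and the standard library are available. Lean on these libraries where they do the work, as an engineer would, in place of code of your own. Each camera call takes 0.05 s, during which the arm holds its last target. There are 200 camera calls.

## Working session

There is one attempt and no reset: what is moved stays moved. The work goes in short steps, Python scripts to look and compute and a tool call to move; the robot and the scene stay as the last step left them, time stands still between calls to the robot, and variables do not carry over. Pictures are saved under pics/ and viewed, at most 10 in all, crops included, and the job is handed in when it is done.

Besides the shell and the picture viewer there is one more tool, called after "Request:" in YAML: its name, and indented under it one key for each argument. move_arm: Moves the arm, as the interface text tells. Its arguments: {"type":"object","properties":{"jaw":{"type":"array"},"xyz":{"type":"array"},"roll":{"type":"array"}},"required":["jaw","xyz","roll"]}

```bash
mkdir -p pics; cat > h.py <<'E'
import numpy as np, cv2
from bench import observe, eyes, ticket, nets, r
def cloud(c):
    z=c["z_map"]; v,u=np.indices(z.shape); K=c["K"]
    P=np.stack([(u-K[0,2])/K[0,0]*z,(v-K[1,2])/K[1,1]*z,z],-1)
    W=(P-c["t"])@c["R"]
    W[z==0]=np.nan
    return W
def save(c,n): cv2.imwrite("pics/"+n,c["frame"][:,:,::-1])
E
python3 - <<'E'
from h import *
s=observe(); print({k:np.round(v,3).tolist() for k,v in s.items()}, r.finger_overhang)
for n in ("top","side"):
    c=eyes.camera(n); save(c,n+"0.png"); W=cloud(c)
    print(n,"cam at",np.round(-c["R"].T@c["t"],3))
    for t in ("gauge","slide_arm","grip_mid","rider","pill_bottle","tray","calculator","carton","cream_jar"):
        for d in nets.regions_of(n,t)[:2]:
            p=W[d["mask"]]; p=p[~np.isnan(p[:,0])]
            if len(p): print(t,round(d["confidence"],2),d["extent"],np.round(np.median(p,0),3),np.round(np.percentile(p,[2,98],0),3).tolist())
E
cd pics; python3 -c "
import cv2,numpy as np
cv2.imwrite('both.png',cv2.resize(np.hstack([cv2.imread('top0.png'),cv2.imread('side0.png')]),(800,300),interpolation=cv2.INTER_AREA))"
```

```text
{'time': 0.0, 'joint_pos': [-79.303, 14.081, 89.323, -0.001, 76.699, -9.975], 'joint_vel': [-0.024, -0.053, 0.001, 0.036, -0.086, 0.062], 'tau': [0.001, -41.584, -31.46, 0.068, 0.033, -0.0], 'eef_pos': [0.229, -0.608, 0.199], 'tcp_rot': [[0.936, 0.353, -0.0], [0.353, -0.936, 0.002], [0.0, -0.002, -1.0]], 'ft_force': [-0.281, -0.635, -0.626], 'ft_torque': [-0.023, -0.0, -0.008], 'gripper_force': 0.0, 'width': 0.094} 0.025
top cam at [ 0.56  -0.013  1.084]
gauge 0.69 [194.4, 222.6, 140.2, 70.9] [0.524 0.033 0.013] [[0.443, -0.136, 0.008], [0.601, 0.188, 0.079]]
slide_arm 0.97 [241.5, 245.6, 36.0, 22.4] [0.523 0.024 0.049] [[0.502, -0.005, 0.033], [0.54, 0.071, 0.085]]
grip_mid 0.88 [241.2, 246.6, 36.7, 28.1] [0.522 0.021 0.046] [[0.487, -0.008, 0.013], [0.542, 0.064, 0.085]]
rider 0.43 [303.7, 243.5, 4.9, 5.7] [ 0.553 -0.084  0.024] [[0.548, -0.09, 0.018], [0.561, -0.08, 0.036]]
pill_bottle 0.65 [289.3, 250.5, 13.2, 22.2] [ 0.518 -0.055  0.097] [[0.498, -0.074, 0.052], [0.537, -0.036, 0.101]]
tray 0.69 [106.8, 230.2, 64.1, 59.5] [0.519 0.35  0.005] [[0.451, 0.275, 0.0], [0.586, 0.42, 0
[... 767 characters left out ...]
0.399, 0.002], [0.573, -0.285, 0.02]]
grip_mid 0.63 [314.5, 221.3, 35.8, 38.2] [0.516 0.031 0.052] [[0.483, -0.016, 0.013], [0.557, 0.076, 0.083]]
pill_bottle 0.71 [331.2, 194.2, 18.9, 41.0] [ 0.513 -0.043  0.073] [[0.496, -0.109, 0.015], [0.548, -0.032, 0.098]]
tray 0.64 [233.5, 328.7, 107.6, 91.3] [0.519 0.349 0.004] [[0.45, 0.273, 0.001], [0.589, 0.425, 0.022]]
calculator 0.58 [338.1, 155.8, 56.9, 32.4] [ 0.498 -0.33   0.016] [[0.427, -0.399, -0.0], [0.572, -0.285, 0.02]]
carton 0.67 [185.8, 221.9, 55.6, 57.8] [0.752 0.129 0.043] [[0.723, 0.046, -0.001], [0.795, 0.171, 0.047]]
cream_jar 0.86 [217.0, 186.9, 29.6, 32.3] [ 0.777 -0.051  0.038] [[0.753, -0.091, 0.004], [0.808, -0.036, 0.057]]
```

View pics/top0.png

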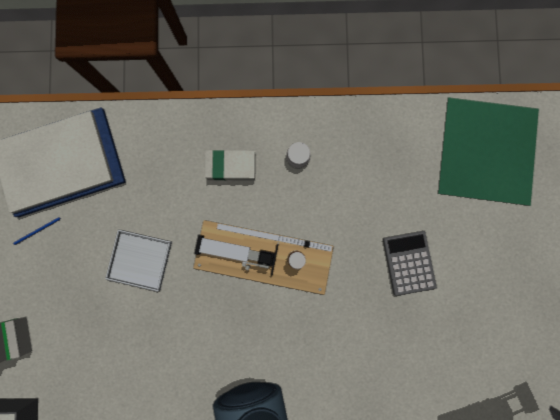

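View pics/side0.png

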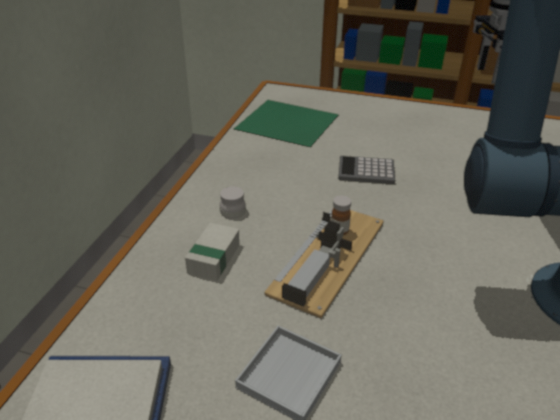

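The top view shows the gauge centred near (265,257), turned about 10°, with +x to the right. The bottle is at (297,260), the rider at (307,244) and the tray to the left at (139,261). The side view agrees. Next I fit the deck, bottle and tray more precisely.

```bash
python3 - <<'E'
from h import *
c=eyes.camera("top"); W=cloud(c); hsv=cv2.cvtColor(c["frame"],cv2.COLOR_RGB2HSV)
X,Y,Z=W[...,0],W[...,1],W[...,2]
m=(X>.42)&(X<.62)&(Y>-.17)&(Y<.23)&(Z>.008)
p=W[m][:,:2].astype(np.float32)
R=cv2.minAreaRect(p*1000); print("deck",R); print(cv2.boxPoints(R))
m=(np.hypot(X-.518,Y+.055)<.04)&(Z>.088)
p=W[m]; print("bottle",np.round(p.mean(0),4),np.ptp(p,axis=0),len(p))
m=(X>.42)&(X<.62)&(Y>.25)&(Y<.45)&(Z>.012)
R=cv2.minAreaRect((W[m][:,:2]*1000).astype(np.float32)); print("tray",R)
E
```

```text
deck ((522.5243530273438, 26.635696411132812), (344.67376708984375, 127.89635467529297), 77.88005065917969)
[[ 423.81787 -128.43333]
 [ 548.86346 -155.28633]
 [ 621.23083  181.70473]
 [ 496.18524  208.55772]]
bottle [ 0.5164 -0.0564  0.0972] [0.03760376 0.03573044 0.01017924] 222
tray ((519.8814697265625, 347.51531982421875), (142.22462463378906, 130.72650146484375), 76.60667419433594)
```

Request:
move_arm:
  jaw: [0.094,0.094,0.094,0.094,0.094,0.094,0.094,0.094,0.094,0.094,0.094,0.094,0.094,0.094,0.094,0.094]
  xyz:
    - [0.012,-0.01,0]
    - [0.036,-0.032,0]
    - [0.07,-0.063,0]
    - [0.108,-0.097,0]
    - [0.146,-0.131,0]
    - [0.184,-0.165,0]
    - [0.222,-0.199,0]
    - [0.26,-0.233,0]
    - [0.298,-0.267,0]
    - [0.336,-0.301,0]
    - [0.374,-0.335,0]
    - [0.408,-0.365,0]
    - [0.436,-0.39,0]
    - [0.454,-0.406,0]
    - [0.464,-0.415,0]
    - [0.464,-0.415,0]
  roll: [-2,-6,-10,-14,-19,-23,-28,-32,-37,-41,-46,-50,-53,-56,-57.2,-57.2]

```text
time: 3.05
eef_pos: [0.5169, -0.0554, 0.2003]
tcp_rot: [[0.209, 0.978, -0.0], [0.978, -0.209, -0.0], [-0.0, -0.0, -1.0]]
ft_force: [-0.2, 0.5, -0.1]
width: 0.0942
gripper_force: 0.0
```

```bash
python3 - <<'E'
from h import *
s=observe(); print({k:np.round(s[k],4).tolist() for k in ("time","eef_pos","tcp_rot","joint_pos","ft_force")})
c=eyes.camera("wrist"); save(c,"w1.png"); W=cloud(c); print("cam",np.round(-c["R"].T@c["t"],3))
for t in ("rider","pill_bottle","pointer","grip_mid","lock_button"):
    for d in nets.regions_of("wrist",t)[:2]:
        p=W[d["mask"]]; p=p[~np.isnan(p[:,0])]
        if len(p): print(t,round(d["confidence"],2),d["extent"],np.round(np.median(p,0),4),np.round(np.percentile(p,[2,98],0),3).tolist())
X,Y,Z=np.moveaxis(W,-1,0)
m=(np.hypot(X-.518,Y+.055)<.04)&(Z>.09); p=W[m]
if len(p): print("bottle",p.mean(0),np.ptp(p,axis=0),cv2.minEnclosingCircle((p[:,:2]*1000).astype(np.float32)))
E
```

```text
{'time': 3.05, 'eef_pos': [0.5169, -0.0554, 0.2003], 'tcp_rot': [[0.2088, 0.978, -0.0002], [0.978, -0.2088, -0.0001], [-0.0002, -0.0002, -1.0]], 'joint_pos': [-18.6245, -3.5898, 108.1458, -0.01, 75.4527, -6.5717], 'ft_force': [-0.1663, 0.5372, -0.1125]}
cam [0.531 0.016 0.385]
rider 0.53 [304.5, 203.4, 12.1, 12.7] [ 0.5536 -0.0829  0.0227] [[0.545, -0.092, 0.012], [0.563, -0.077, 0.035]]
pill_bottle 0.94 [258.2, 179.5, 41.5, 51.3] [ 0.5171 -0.0497  0.0971] [[0.499, -0.072, 0.036], [0.535, -0.034, 0.099]]
pointer 0.93 [231.2, 77.4, 72.6, 80.1] [0.5197 0.0257 0.0512] [[0.485, -0.008, 0.017], [0.545, 0.073, 0.083]]
grip_mid 0.78 [230.5, 78.6, 73.7, 78.8] [0.5199 0.0254 0.0476] [[0.486, -0.008, 0.033], [0.547, 0.073, 0.083]]
grip_mid 0.71 [304.9, 205.2, 9.9, 10.7] [ 0.5541 -0.0829  0.0228] [[0.546, -0.092, 0.017], [0.563, -0.077, 0.035]]
lock_button 0.81 [238.8, 80.5, 10.8, 65.5] [0.5054 0.0402 0.0574] [[0.5, 0.014, 0.048], [0.512, 0.076, 0.079]]
lock_button 0.67 [208.6, 0.0, 116.7, 256.1] [0.5233 0.0416 0.0129] [[0.444, -0.132, 0.011], [0.597, 0.154, 0.082]]
bottle [ 0.52371811 -0.03328884  0.31890024] [0.0671382  0.05440583 0.25463954] ((521.8257446289062, -41.33533477783203), 35.20433044433594)
```

View pics/w1.png

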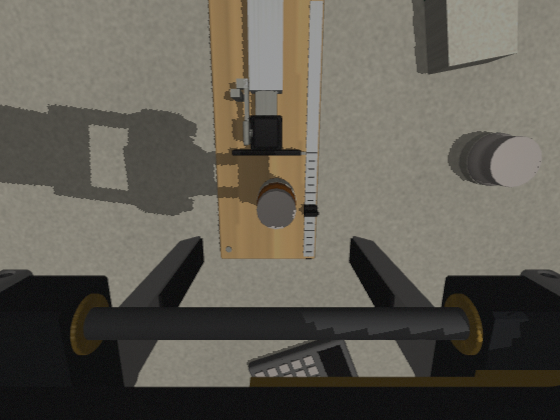

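The wrist view shows the bottle cap at (277,205), centred under the jaws and agreeing with the top fit, and the rider at (311,210). Now I descend and grip.

Request:
move_arm:
  jaw: [0.094,0.094,0.094,0.094,0.094,0.094,0.094,0.04,0.04,0.04,0.04,0.04,0.04]
  xyz:
    - [0,0,0.01]
    - [0,0,0.035]
    - [0,0,0.065]
    - [0,0,0.095]
    - [0,0,0.12]
    - [0,0,0.132]
    - [0,0,0.132]
    - [0,0,0.132]
    - [0,0,0.132]
    - [0,0,0.132]
    - [0,0,0.132]
    - [0,0,0.132]
    - [0,0,0.132]
  roll: [0,0,0,0,0,0,0,0,0,0,0,0,0]

```text
time: 4.97
eef_pos: [0.5171, -0.0561, 0.0684]
tcp_rot: [[0.21, 0.978, -0.0], [0.978, -0.21, 0.0], [-0.0, -0.0, -1.0]]
ft_force: [-1.3, -0.7, 0.4]
width: 0.0405
gripper_force: 0.1
```

Request:
move_arm:
  jaw: [0.02,0.02,0.02,0.02]
  xyz:
    - [0,0,0]
    - [0,0,0]
    - [0,0,0]
    - [0,0,0]
  roll: [0,0,0,0]

```text
time: 5.48
eef_pos: [0.517, -0.056, 0.0683]
tcp_rot: [[0.21, 0.978, -0.0], [0.978, -0.21, 0.0], [0.0, -0.0, -1.0]]
ft_force: [-0.9, -0.0, 0.6]
width: 0.039
gripper_force: 30.0
```

Request:
move_arm:
  jaw: [0.02,0.02,0.02,0.02,0.02,0.02,0.02]
  xyz:
    - [0,0,-0.004]
    - [0,0,-0.015]
    - [0,0,-0.035]
    - [0,0,-0.06]
    - [0,0,-0.085]
    - [0,0,-0.105]
    - [0,0,-0.11]
  roll: [0,0,0,0,0,0,0]

```text
time: 6.35
eef_pos: [0.5181, -0.0564, 0.1805]
tcp_rot: [[0.21, 0.978, 0.004], [0.978, -0.21, -0.001], [-0.0, 0.004, -1.0]]
ft_force: [-0.3, -0.6, -2.0]
width: 0.0395
gripper_force: 30.0
```

```bash
python3 - <<'E'
from h import *
s=observe(); print({k:np.round(s[k],4).tolist() for k in ("time","eef_pos","width","gripper_force","ft_force")})
c=eyes.camera("side"); save(c,"s2.png"); W=cloud(c)
for d in nets.regions_of("side","pill_bottle")[:2]:
    p=W[d["mask"]]; p=p[~np.isnan(p[:,0])]; print(round(d["confidence"],2),d["extent"],np.round(np.percentile(p,[2,50,98],0),3).tolist())
cv2.imwrite("pics/s2c.png",cv2.resize(c["frame"][100:300,220:460,::-1],(720,600)))
E
```

```text
{'time': 6.35, 'eef_pos': [0.5181, -0.0564, 0.1805], 'width': 0.0395, 'gripper_force': 29.9998, 'ft_force': [-0.2645, -0.6432, -1.9849]}
0.8 [333.1, 149.5, 20.2, 44.4] [[0.497, -0.068, 0.13], [0.516, -0.041, 0.175], [0.536, -0.033, 0.21]]
0.59 [352.2, 159.2, 42.7, 27.0] [[0.426, -0.41, -0.001], [0.473, -0.332, 0.016], [0.522, -0.291, 0.02]]
```

View pics/s2c.png

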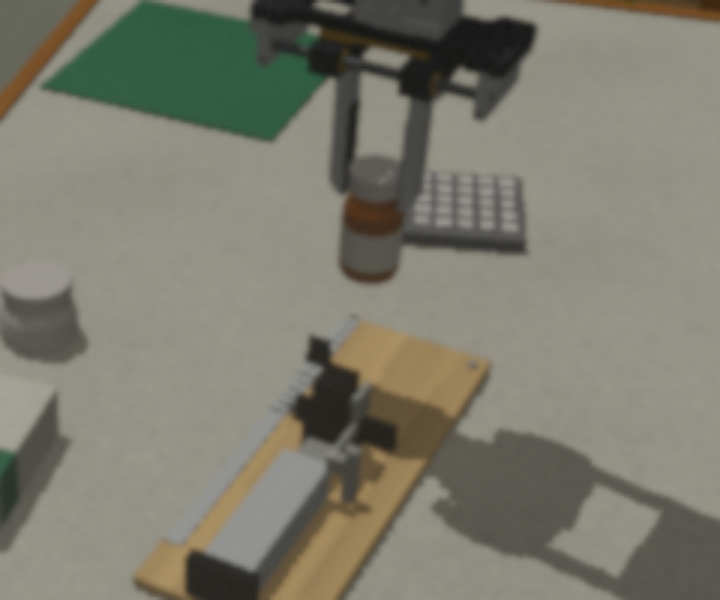

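The bottle is held upright by its cap end (crop, around (372,220)), clear of the gauge. Now to the tray.

Request:
move_arm:
  jaw: [0.02,0.02,0.02,0.02,0.02,0.02,0.02,0.02,0.02,0.02,0.02,0.02,0.02,0.02,0.02,0.02,0.02,0.02,0.02,0.02]
  xyz:
    - [0.01,-0.002,0]
    - [0.03,-0.006,0]
    - [0.065,-0.013,0]
    - [0.105,-0.022,0]
    - [0.145,-0.03,0]
    - [0.185,-0.038,0]
    - [0.225,-0.047,0]
    - [0.265,-0.055,0]
    - [0.305,-0.063,0]
    - [0.34,-0.071,0]
    - [0.37,-0.077,0]
    - [0.388,-0.081,0]
    - [0.395,-0.082,0]
    - [0.395,-0.082,0.01]
    - [0.395,-0.082,0.035]
    - [0.395,-0.082,0.06]
    - [0.395,-0.082,0.085]
    - [0.395,-0.082,0.1]
    - [0.395,-0.082,0.107]
    - [0.395,-0.082,0.107]
  roll: [0,0,0,0,0,0,0,0,0,0,0,0,0,0,0,0,0,0,0,0]

```text
time: 8.95
eef_pos: [0.52, 0.3471, 0.0713]
tcp_rot: [[0.21, 0.978, -0.0], [0.978, -0.21, -0.0], [-0.0, -0.0, -1.0]]
ft_force: [-0.1, 0.3, -1.1]
width: 0.0391
gripper_force: 30.0
```

```bash
python3 - <<'E'
from h import *
c=eyes.camera("side"); W=cloud(c); save(c,"s3.png")
for d in nets.regions_of("side","pill_bottle")[:1]:
    p=W[d["mask"]]; p=p[~np.isnan(p[:,0])]; print(round(d["confidence"],2),d["extent"],np.round(np.percentile(p,[2,50,98],0),3).tolist())
print(observe()["ft_force"])
cv2.imwrite("pics/s3c.png",cv2.resize(c["frame"][220:420,180:420,::-1],(720,600)))
E
```

```text
0.73 [275.8, 324.7, 27.9, 54.5] [[0.498, 0.33, 0.02], [0.517, 0.361, 0.072], [0.538, 0.368, 0.101]]
[ 0.03421887 -0.00237928 -1.0012168 ]
```

View pics/s3c.png

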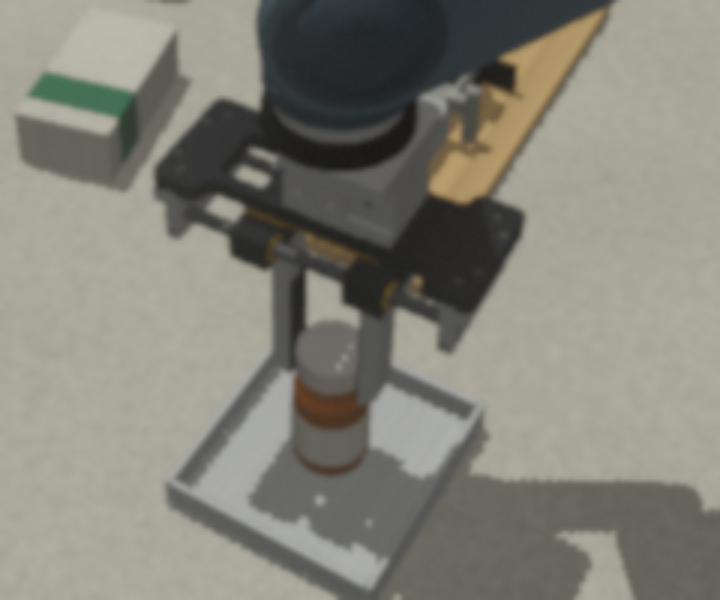

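The bottle is upright above the tray centre (crop (330,420)), about 11 mm over the floor. I lower it gently and check the force.

Request:
move_arm:
  jaw: [0.02,0.02,0.02,0.02,0.02]
  xyz:
    - [0,0,0.003]
    - [0,0,0.006]
    - [0,0,0.009]
    - [0,0,0.0105]
    - [0,0,0.0105]
  roll: [0,0,0,0,0]

```text
time: 9.68
eef_pos: [0.5198, 0.3473, 0.0607]
tcp_rot: [[0.21, 0.978, -0.0], [0.978, -0.21, -0.0], [-0.0, -0.0, -1.0]]
ft_force: [0.7, -0.1, -1.4]
width: 0.0398
gripper_force: 30.0
```

Request:
move_arm:
  jaw: [0.02,0.02,0.02,0.02]
  xyz:
    - [0,0,0.001]
    - [0,0,0.002]
    - [0,0,0.002]
    - [0,0,0.002]
  roll: [0,0,0,0]

```text
time: 10.18
eef_pos: [0.5203, 0.3477, 0.0603]
tcp_rot: [[0.21, 0.978, 0.001], [0.978, -0.21, 0.001], [0.001, 0.0, -1.0]]
ft_force: [-2.7, -1.3, 5.8]
width: 0.0396
gripper_force: 30.0
```

Request:
move_arm:
  jaw: [0.05,0.065,0.08,0.08,0.08,0.08,0.08,0.08,0.08,0.08,0.08]
  xyz:
    - [0,0,0.001]
    - [0,0,0.001]
    - [0,0,0.001]
    - [0,0,0.001]
    - [0,0,-0.005]
    - [0,0,-0.025]
    - [0,0,-0.055]
    - [0,0,-0.09]
    - [0,0,-0.115]
    - [0,0,-0.125]
    - [0,0,-0.125]
  roll: [0,0,0,0,0,0,0,0,0,0,0]

```text
time: 11.55
eef_pos: [0.5202, 0.3475, 0.1849]
tcp_rot: [[0.21, 0.978, 0.002], [0.978, -0.21, 0.001], [0.001, 0.001, -1.0]]
ft_force: [-1.0, -0.6, 0.3]
width: 0.08
gripper_force: 0.0
```

```bash
python3 - <<'E'
from h import *
print(observe()["eef_pos"])
c=eyes.camera("side"); W=cloud(c)
for d in nets.regions_of("side","pill_bottle")[:1]:
    p=W[d["mask"]]; p=p[~np.isnan(p[:,0])]; print(round(d["confidence"],2),d["extent"],np.round(np.percentile(p,[2,50,98],0),3).tolist())
cv2.imwrite("pics/s4c.png",cv2.resize(c["frame"][220:420,180:420,::-1],(480,400)))
# gauge/grip refined from top view (unobstructed parts)
c=eyes.camera("top"); W=cloud(c); X,Y,Z=np.moveaxis(W,-1,0)
O=np.array([.5293,.0584]); gx=np.array([-.21,-.978]); gy=np.array([.978,-.21])
G=np.stack([(W[...,:2]-O)@gx,(W[...,:2]-O)@gy,Z],-1)
def st(n,m):
    p=G[m]; print(n,len(p),np.round(np.percentile(p,[1,50,99],0)*1000,1).tolist())
box=lambda a,b,c,d,e,f:(G[...,0]>a)&(G[...,0]<b)&(G[...,1]>c)&(G[...,1]<d)&(Z>e)&(Z<f)
st("grip top",box(.01,.07,-.03,.03,.075,.09))
st("stop",box(.045,.08,-.05,.05,.03,.04))
st("rider",box(.11,.2,.035,.07,.017,.05)); st("blade",box(.11,.2,.035,.07,.026,.05))
st("tube",box(-.15,.0,-.03,.03,.038,.046))
E
```

```text
[0.52024046 0.34750947 0.18491418]
0.85 [278.4, 329.0, 25.1, 54.4] [[0.498, 0.331, 0.009], [0.516, 0.361, 0.062], [0.538, 0.369, 0.09]]
grip top 157 [[25.4, -21.0, 76.2], [40.2, -1.1, 81.6], [54.6, 13.5, 85.6]]
stop 77 [[59.0, -38.5, 32.4], [62.0, 0.6, 36.2], [64.9, 38.5, 39.8]]
rider 46 [[120.2, 43.6, 17.2], [135.7, 54.9, 22.2], [182.7, 63.3, 36.0]]
blade 10 [[133.9, 48.2, 26.6], [135.4, 54.6, 32.9], [140.4, 63.2, 36.7]]
tube 724 [[-135.7, -17.8, 38.4], [-69.3, -0.0, 42.2], [-5.8, 19.0, 45.7]]
```

View pics/s4c.png

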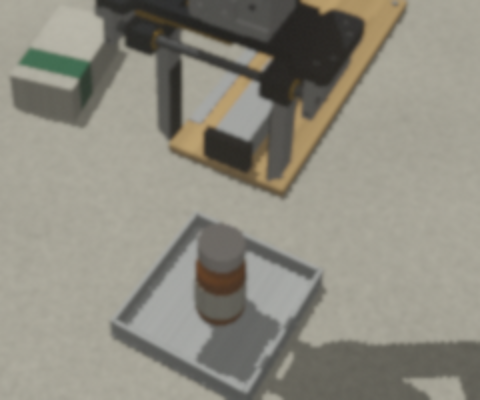

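The bottle stands upright in the tray, let go, and the gauge frame is confirmed to about 1 mm (grip x 25–55, y −21..14). The rider blade is at gauge x ≈ 135.4, so travel ≈ 72 mm. Now to the grip.

Request:
move_arm:
  jaw: [0.08,0.08,0.08,0.08,0.08,0.08,0.08,0.08,0.08,0.07,0.07,0.07,0.07,0.07,0.07,0.07,0.07,0.07]
  xyz:
    - [-0.01,0.002,0]
    - [-0.035,0.007,0]
    - [-0.07,0.015,0]
    - [-0.11,0.024,0]
    - [-0.15,0.032,0]
    - [-0.19,0.041,0]
    - [-0.23,0.049,0]
    - [-0.265,0.057,0]
    - [-0.295,0.063,0]
    - [-0.314,0.067,0]
    - [-0.321,0.0686,0]
    - [-0.321,0.0686,0]
    - [-0.321,0.0686,0.01]
    - [-0.321,0.0686,0.04]
    - [-0.321,0.0686,0.075]
    - [-0.321,0.0686,0.1]
    - [-0.321,0.0686,0.109]
    - [-0.321,0.0686,0.109]
  roll: [0,0,0,0,0,0,0,0,0,0,0,0,0,0,0,0,0,0]

```text
time: 13.95
eef_pos: [0.5192, 0.0195, 0.0744]
tcp_rot: [[0.209, 0.978, -0.001], [0.978, -0.209, 0.0], [-0.0, -0.001, -1.0]]
ft_force: [-0.7, -0.5, 0.3]
width: 0.07
gripper_force: 0.0
```

```bash
python3 - <<'E'
from h import *
O=np.array([.5293,.0584]); gx=np.array([-.21,-.978]); gy=np.array([.978,-.21])
p=observe()["eef_pos"]; print((p[:2]-O)@gx,(p[:2]-O)@gy,p[2],observe()["ft_force"])
c=eyes.camera("side"); cv2.imwrite("pics/s5c.png",cv2.resize(c["frame"][180:330,240:420,::-1],(720,600)))
E
```

```text
0.040126318871890936 -0.0016767777684826084 0.07444022820539165 [-0.72893043 -0.49372016  0.28988061]
```

View pics/s5c.png

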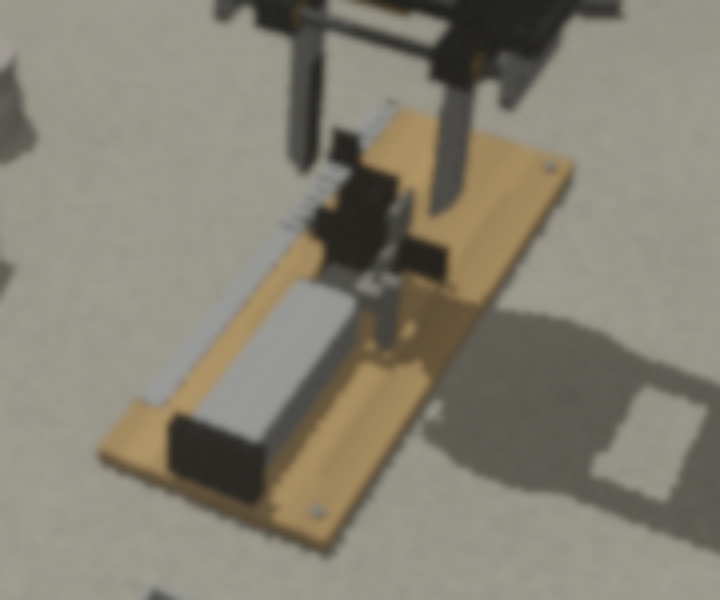

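The picture shows the grip at about (375,200) between the fingertips at (305,165) and (440,210). I check by projection that they are at the height I think.

```bash
python3 - <<'E'
from h import *
O=np.array([.5293,.0584]); gx=np.array([-.21,-.978]); gy=np.array([.978,-.21])
c=eyes.camera("side"); W=cloud(c)
def pr(x,y,z):
    X=np.r_[O+gx*x+gy*y,z]; q=c["K"]@(c["R"]@X+c["t"]); q=q[:2]/q[2]; return np.round((q-[240,180])*4).tolist()
for n,a in {"gripR top":(.04,-.022,.082),"gripL top":(.04,.014,.082),"tip L":(.04,.041,.049),"tip R":(.04,-.042,.049),"stop R top":(.065,-.04,.036),"stop L top":(.065,.04,.036)}.items(): print(n,pr(*a))
Z=c["z_map"]
for u,v in [(300,158),(446,200),(375,180),(362,215),(345,150),(430,260)]:
    w=W[int(v/4+180),int(u/4+240)]; print((u,v),np.round([(w[:2]-O)@gx,(w[:2]-O)@gy,w[2]],3))
E
```

```text
gripR top [405.0, 192.0]
gripL top [343.0, 172.0]
tip L [294.0, 205.0]
tip R [435.0, 253.0]
stop R top [448.0, 244.0]
stop L top [314.0, 199.0]
(300, 158) [0.031 0.035 0.09 ]
(446, 200) [ 0.029 -0.047  0.094]
(375, 180) [ 0.04  -0.003  0.083]
(362, 215) [ 0.028 -0.003  0.07 ]
(345, 150) [0.137 0.054 0.019]
(430, 260) [ 0.06  -0.031  0.025]
```

```bash
python3 - <<'E'
from h import *
O=np.array([.5293,.0584]); gx=np.array([-.21,-.978]); gy=np.array([.978,-.21])
print(observe()["width"],observe()["eef_pos"])
for n in ("side","top"):
    c=eyes.camera(n); W=cloud(c); G=np.stack([(W[...,:2]-O)@gx,(W[...,:2]-O)@gy,W[...,2]],-1)
    for s in (1,-1):
        m=(abs(G[...,0]-.04)<.02)&(s*G[...,1]>.025)&(s*G[...,1]<.065)&(G[...,2]>.03)&(G[...,2]<.14)
        p=G[m]; 
        if len(p):
            print(n,s,len(p),np.round(np.percentile(p,[0,2,50,98],0),3).tolist(), np.histogram(p[:,2],bins=np.arange(.03,.145,.01))[0])
c=eyes.camera("side"); cv2.imwrite("pics/s6c.png",cv2.convertScaleAbs(cv2.resize(c["frame"][190:260,290:380,::-1],(720,560),interpolation=cv2.INTER_NEAREST),alpha=1.8))
E
```

```text
0.06987041460245753 [0.5203685  0.01918789 0.07586596]
side 1 196 [[0.028, 0.028, 0.031], [0.029, 0.034, 0.034], [0.033, 0.037, 0.112], [0.059, 0.046, 0.139]] [ 6  0  0  0  0 21 32 33 34 36 34]
side -1 189 [[0.028, -0.049, 0.03], [0.029, -0.048, 0.032], [0.032, -0.044, 0.111], [0.059, -0.031, 0.139]] [14  0  0  0  1 12 29 36 32 28 37]
```

View pics/s6c.png

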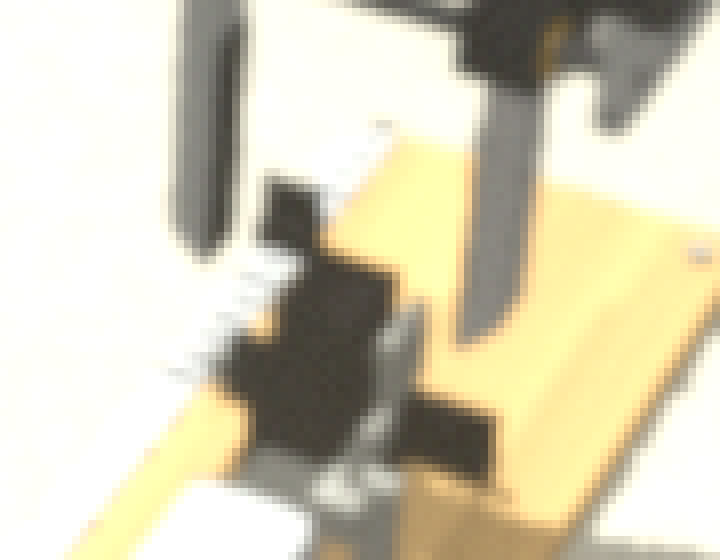

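The depth map and picture both show the fingertips (crop (205,250) and (470,340)) at z ≈ 0.082, about level with the grip top. That is 33 mm higher than the stated overhang implies, and it matches the earlier grasp having been on the 39 mm cap. I trust the camera and lower another ~31 mm, gently.

Request:
move_arm:
  jaw: [0.07,0.07,0.07,0.07,0.07,0.07,0.07,0.07,0.07]
  xyz:
    - [0,0,0.004]
    - [0,0,0.008]
    - [0,0,0.012]
    - [0,0,0.016]
    - [0,0,0.02]
    - [0,0,0.024]
    - [0,0,0.028]
    - [0,0,0.031]
    - [0,0,0.031]
  roll: [0,0,0,0,0,0,0,0,0]

```text
time: 15.32
eef_pos: [0.5193, 0.0191, 0.0436]
tcp_rot: [[0.21, 0.978, -0.001], [0.978, -0.21, 0.0], [-0.0, -0.001, -1.0]]
ft_force: [0.3, -0.3, -1.8]
width: 0.0702
gripper_force: 0.0
```

```bash
python3 - <<'E'
from h import *
O=np.array([.5293,.0584]); gx=np.array([-.21,-.978]); gy=np.array([.978,-.21])
p=observe()["eef_pos"]; print((p[:2]-O)@gx,(p[:2]-O)@gy,p[2])
c=eyes.camera("side"); W=cloud(c); G=np.stack([(W[...,:2]-O)@gx,(W[...,:2]-O)@gy,W[...,2]],-1)
for s in (1,-1):
    m=(abs(G[...,0]-.035)<.015)&(s*G[...,1]>.028)&(s*G[...,1]<.065)&(G[...,2]>.03)&(G[...,2]<.14)
    q=G[m]; print(s,len(q),np.round(np.percentile(q,[0,2,50,98],0),3).tolist(), np.histogram(q[:,2],bins=np.arange(.03,.145,.01))[0])
m=(abs(G[...,0]-.04)<.02)&(abs(G[...,1])<.024)&(G[...,2]>.077)&(G[...,2]<.09); print(np.round(np.percentile(G[m],[2,50,98],0),3).tolist())
E
```

```text
0.04051342159198247 -0.0014972226875336642 0.04358187799209365
1 273 [[0.028, 0.032, 0.047], [0.029, 0.033, 0.052], [0.033, 0.036, 0.095], [0.048, 0.046, 0.136]] [ 0  3 28 27 27 36 28 35 34 32 23]
-1 238 [[0.027, -0.05, 0.05], [0.029, -0.049, 0.055], [0.032, -0.045, 0.094], [0.048, -0.036, 0.13]] [ 0  1 15 27 33 32 34 28 38 26  4]
[[0.025, -0.022, 0.077], [0.038, -0.003, 0.081], [0.053, 0.013, 0.084]]
```

Tips are now at z ≈ 0.05 on both sides, with no contact. Next I close to pinch the button.

Request:
move_arm:
  jaw: [0.05,0.04,0.02,0.02,0.02,0.02,0.02,0.02]
  xyz:
    - [0,0,0]
    - [0,0,0]
    - [0,0,0]
    - [0,0,0]
    - [0,0,0]
    - [0,0,0]
    - [0,0,0]
    - [0,0,0]
  roll: [0,0,0,0,0,0,0,0]

```text
time: 16.38
eef_pos: [0.5205, 0.0187, 0.0438]
tcp_rot: [[0.21, 0.978, 0.002], [0.978, -0.21, -0.001], [-0.0, 0.002, -1.0]]
ft_force: [6.2, -1.4, -4.5]
width: 0.0286
gripper_force: 30.0
```

Request:
move_arm:
  jaw: [0.02,0.02,0.02,0.02,0.02,0.02,0.02,0.02,0.02,0.02,0.02,0.02,0.02]
  xyz:
    - [-0.002,0,0]
    - [-0.006,0,0]
    - [-0.012,0,0]
    - [-0.019,0,0]
    - [-0.026,0,0]
    - [-0.033,0,0]
    - [-0.04,0,0]
    - [-0.047,0,0]
    - [-0.054,0,0]
    - [-0.061,0,0]
    - [-0.067,0,0]
    - [-0.07,0,0]
    - [-0.07,0,0]
  roll: [0,0,0,0,0,0,0,0,0,0,0,0,0]

```text
time: 18.0
eef_pos: [0.5059, -0.0492, 0.0438]
tcp_rot: [[0.21, 0.978, 0.003], [0.978, -0.21, 0.0], [0.001, 0.002, -1.0]]
ft_force: [6.0, 1.9, -4.8]
width: 0.0287
gripper_force: 30.0
```

```bash
python3 - <<'E'
from h import *
O=np.array([.5293,.0584]); gx=np.array([-.21,-.978]); gy=np.array([.978,-.21])
s=observe(); p=s["eef_pos"]; print((p[:2]-O)@gx,(p[:2]-O)@gy,p[2],s["width"],s["gripper_force"],s["ft_force"])
for n in ("wrist","top","side"):
    c=eyes.camera(n); W=cloud(c); Z=W[...,2]; G=np.stack([(W[...,:2]-O)@gx,(W[...,:2]-O)@gy,Z],-1)
    def st(k,m):
        q=G[m]
        if len(q): print(n,k,len(q),np.round(np.percentile(q,[2,50,98],0)*1000,1).tolist())
    box=lambda a,b,c,d,e,f:(G[...,0]>a)&(G[...,0]<b)&(G[...,1]>c)&(G[...,1]<d)&(Z>e)&(Z<f)
    st("plate+y",box(.09,.17,.022,.041,.026,.042)); st("plate-y",box(.09,.17,-.041,-.022,.026,.042)); st("blade",box(.11,.17,.046,.07,.027,.045))
    save(c,n+"7.png")
c=cv2.imread("pics/wrist7.png"); t=cv2.imread("pics/top7.png")
cv2.imwrite("pics/w7c.png",cv2.convertScaleAbs(cv2.resize(c[100:250,210:350],(560,600)),alpha=1.5))
E
```

```text
0.11013638392008979 -0.00029701929691543867 0.04381770942998309 0.02865181396736373 30.016159415245056 [ 5.99095418  1.8532959  -4.75206971]
wrist plate+y 20 [[127.3, 37.1, 26.1], [128.4, 38.2, 33.8], [131.2, 40.5, 36.8]]
wrist plate-y 10 [[127.9, -40.4, 26.0], [128.3, -40.0, 32.0], [128.6, -39.6, 37.1]]
wrist blade 155 [[132.9, 46.3, 27.3], [133.6, 54.1, 32.5], [135.0, 62.5, 35.5]]
top plate+y 4 [[129.1, 36.9, 36.7], [130.4, 38.3, 38.2], [131.8, 39.8, 39.6]]
top blade 4 [[134.1, 48.3, 29.8], [134.6, 51.8, 32.7], [135.0, 55.4, 37.0]]
side plate+y 8 [[126.9, 30.2, 26.4], [129.1, 37.5, 29.4], [130.9, 39.1, 36.2]]
side plate-y 38 [[126.7, -39.6, 26.4], [130.0, -31.5, 32.7], [136.3, -23.3, 36.8]]
side blade 18 [[130.3, 46.7, 28.0], [134.4, 55.6, 32.2], [137.9, 62.6, 36.2]]
```

View pics/w7c.png

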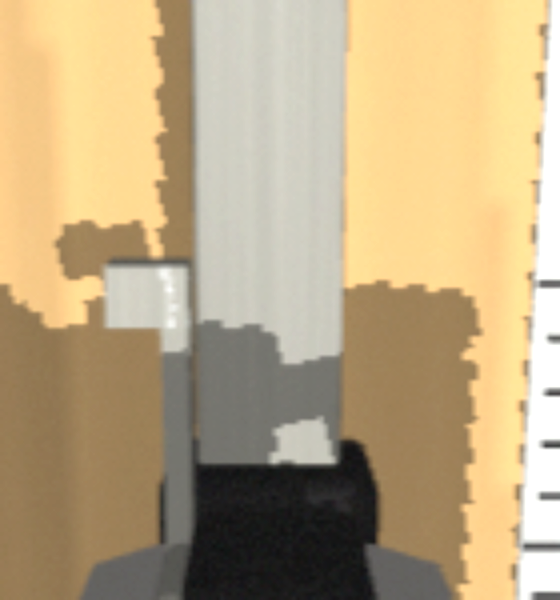

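The arm followed: its steel inner bar and head are visible out to the plate at x ≈ 128–131, with the blade at ≈ 134. I add 1.5 mm and check the pointer against the blade.

Request:
move_arm:
  jaw: [0.02,0.02,0.02,0.02]
  xyz:
    - [-0.001,0,0]
    - [-0.0015,0,0]
    - [-0.0015,0,0]
    - [-0.0015,0,0]
  roll: [0,0,0,0]

```text
time: 18.65
eef_pos: [0.5056, -0.0504, 0.0438]
tcp_rot: [[0.21, 0.978, 0.003], [0.978, -0.21, 0.001], [0.001, 0.002, -1.0]]
ft_force: [7.0, 2.0, -5.5]
width: 0.0288
gripper_force: 30.0
```

```bash
python3 - <<'E'
from h import *
O=np.array([.5293,.0584]); gx=np.array([-.21,-.978]); gy=np.array([.978,-.21])
print(observe()["width"],observe()["gripper_force"],observe()["ft_force"],observe()["joint_vel"])
im=[]
for n in ("wrist","side"):
    c=eyes.camera(n)
    def pr(x,y,z):
        q=c["K"]@(c["R"]@np.r_[O+gx*x+gy*y,z]+c["t"]); return q[:2]/q[2]
    for a in [(.134,.046,.018),(.134,.055,.034)]: print(n,np.round(pr(*a),1))
    u,v=np.round(pr(.134,.046,.018)).astype(int); h=30
    v=min(max(v,h),420-h); u=min(max(u,h),560-h); print("crop origin",u-h,v-h)
    im.append(cv2.convertScaleAbs(cv2.resize(c["frame"][v-h:v+h,u-h:u+h,::-1],(400,400),interpolation=cv2.INTER_CUBIC),alpha=1.8))
    if n=="side":
        W=cloud(c)
        for d in nets.regions_of("side","pill_bottle")[:1]:
            p=W[d["mask"]]; p=p[~np.isnan(p[:,0])]; print(round(d["confidence"],2),np.round(np.percentile(p,[2,50,98],0),3).tolist())
cv2.imwrite("pics/fin.png",np.hstack(im))
E
```

```text
0.02883299183885577 30.014032423496246 [ 7.03312378  2.00463189 -5.4765346 ] [-0.01251744  0.0613433  -0.07473246  0.05461647 -0.1172163  -0.00868547]
wrist [338.1 263.1]
wrist [355.3 272.4]
crop origin 308 233
side [328.6 219.1]
side [325.5 212.5]
crop origin 299 189
```

View pics/fin.png

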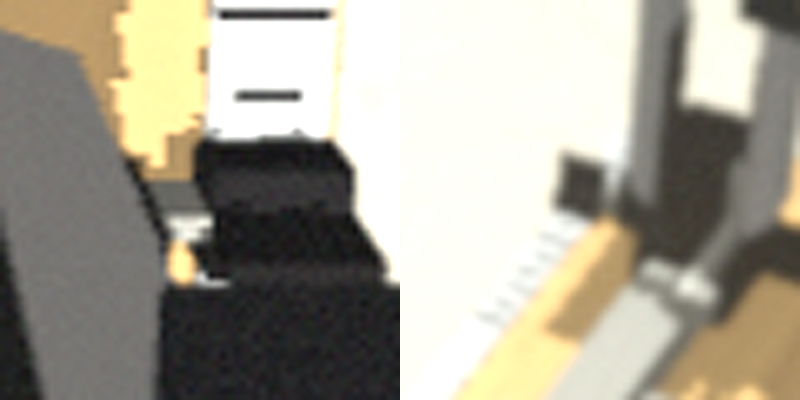

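The wrist crop shows the steel pointer's top at (188,228) and the rider's blade top at about row 270 of the left half. After height correction these are x ≈ 135.5 and ≈ 135, and kinematics gives the pointer at 133.7, so the error is within about 1–2 mm. I confirm the bottle by depth and hand in.

```bash
python3 - <<'E'
from h import *
ok=False
for n in ("top","side"):
    W=cloud(eyes.camera(n)); m=(np.hypot(W[...,0]-.52,W[...,1]-.348)<.05)&(W[...,2]>.07)&(W[...,2]<.1)
    if m.sum()>20: print(n,m.sum(),np.round(np.median(W[m],0),3),np.round(W[m][:,2].max(),3)); ok=True
s=observe(); print(s["time"],s["width"],s["gripper_force"])
if ok: print(ticket.job_done())
E
```

```text
top 248 [0.52  0.344 0.089] 0.094
side 514 [0.518 0.352 0.088] 0.092
18.9 0.02877111895770826 30.013615787029266
the job is handed in; nothing more can be done
None
```

The job is handed in, with no verdict returned: the bottle is standing in the tray, let go, and the arm is held with the button squeezed and the pointer within about 2 mm of the rider by my measurements.

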